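Load a long-path cell and hold it flush in the spectrophotometer

TASK

Stand the amber sample cell in the empty holder of the spectrophotometer, then slide the loose blue spacer down into the gap left behind the cell, on the clamp-screw side, which is the only gap wide enough for it, and push it gently along the trough until the cell is pressed flush against the window plate. Finish while still gripping the spacer and keeping that gentle push on, so that I can tighten the clamp screw behind it; do not let go. Leave the clear reference cell with its spacer, the solvent bottle and the vial rack as they are.

Things in the scene. Friction and masses are not known exactly. Their poses are not given: they have to be found in the camera images.
- spectrophotometer: White bench instrument, fixed, 400 mm deep, 420 wide, deck 130 mm high (hump on its right 160, cover pushed to the rear 150). Origin: centre of its sunken black sample compartment, 230 mm (x) by 197 mm (y), at bench level; x to its rear, y to its left. Two alike aluminium cell holders stand in it, 45 mm before and behind the centre; either may be the empty one.
- sample_holder_window (a point): EMPTY holder, fixed: centre of the inner face of its window plate, at trough floor level, 75 mm above the bench. The trough runs from here along this point's +y, 105 mm long, 15.5 wide (x); z up. Side rails 11 mm high, their lips flare out up to 16 mm above the floor. Window plate 32 mm wide, 6 thick, 31 high above the floor. Axes parallel to the instrument's.
- sample_holder_clamp (a point): EMPTY holder: centre of the inner face of its clamp plate, at trough floor level, 105 mm from the window plate. Plate 32 mm wide, 6 thick, 25 high above the floor, with a black-knobbed clamp screw behind it, backed out so that nothing protrudes into the trough.
- sample_cell_mid (a point): Centre of the loose amber glass cell with a white stopper strip on top: 12.5 mm thick (its x), 52.5 long (its y), 48 high (z, point half-way up), standing upright on the mat; about 50 g. Either end may face the window plate. Flush in the holder its centre is 26.3 mm along y from the window point and 24 mm above it, leaving a gap of 52.5 mm behind it.
- spacer_mid (a point): Centre of the loose blue spacer: 12.5 mm thick (its x), 44 long (its y), 48 high (z, point half-way up); above 28 mm height only a grip tab 24 mm long, centred, equally thick; about 60 g. Stands upright on the mat and is used upright, either end to the cell. Against the flush cell its centre is 74.5 mm along y from the window point, 24 mm above it; 8.5 mm stay free behind it.
- bench_mat: Grey mat, 200 mm (x) by 140 mm (y), 3 mm thick, fixed on the bench left of the instrument; origin at its centre on the bench. Sample cell and loose spacer stand on it about 100 mm apart, either one nearer the robot.
- ref_cell_mid (a point): Centre of the clear glass reference cell, same size as the sample cell, loose in the other holder near its window plate. To be left alone.
- ref_spacer_mid (a point): Centre of the reference cell's blue spacer, same as the loose one, standing behind the reference cell in the other holder, against the protruding clamp screw; only about 8 mm of trough is free there. To be left alone.
- bottle_mid (a point): Centre of a capped amber solvent bottle, 64 mm in diameter and 130 mm high, loose on the bench beyond the mat. To be left alone.
- rack_mid (a point): Centre of a white rack of small vials, 50 by 120 mm and 37 mm high, loose on the bench beyond the mat (point 15 mm up). To be left alone.

How it is judged:
By the outcome, as a careful person would: the job done as asked, in the order asked, and still so for the second after the job is handed in, while the arm keeps its last pose, push and grip.
It also fails if it takes over 64 s, if anything falls off the work surface, if the arm or the gripper's body presses on something with over 40 N, if the wrist force passes 120 N, or if a joint passes its speed limit or range.

ROBOT

A 6-joint arm with a two-finger parallel gripper is mounted at the origin on the work surface. World frame = base frame: x ahead of the robot, y to its left, z up, the work surface at z = 0. Lengths are in m, angles in degrees, forces in N, time in s.
With the tool pointing down it reaches from about 0.3 to 0.75 m from the base axis. Payload 8.5 kg.
Tool frame: the origin (TCP) lies between the finger pads; the fingertips stand 17 mm ahead of it and the grasp point (between the pads) lies 2 mm behind it (env.tip_reach is the distance from the TCP to the fingertips, in m); z points along the fingers, y is the line along which they close (so a half turn about z gives the same grasp; the last joint's range is limited). The gripper opens to 85 mm and grips with 20 to 120 N. Pads are 22 mm wide; open, the fingers measure 114 mm over their backs; the gripper's body (76 mm by 85 mm) begins 54 mm behind the grasp point. The pads swing forward as they close: fully open they stand 13 mm farther back than shut.
Start: joints at [54.414, 21.807, 74.336, -0, 83.858, -12.336], TCP at [0.217, 0.505, 0.248] pointing down, gripper open.
Joint ranges: [-178.18, 178.18], [-50.72, 133.34], [12.68, 142.11], [-81.47, 261.47], [9.98, 163.14], [-165.26, 165.26]. Speed limits (degrees/s): [136.94, 136.94, 180, 180, 180, 180].

INTERFACE

Orientations are given as a 3x3 rotation matrix whose columns are the frame's x, y, z axes.
In Python, from rig import env, viewer gives the robot as it stands.
- The arm moves only by the tool move_arm, never from a script. Its argument "motion" is a list of rows, each a list of 2 entries, a list of its own where there are three numbers: the shift along the tool's x, y, z normalised to -1 to 1, where 1 is 50 mm, then the turn, a rotation vector about the tool's x, y, z normalised to -1 to 1, where 1 is 8 degrees. A call has 1 to 20 rows; each row shifts and turns the commanded pose from where the row before left it, along the tool's axes as they then stand; what a row does not reach is not made up. A row lasts 1/10 s, in which the tool goes at most 50 mm and 8.59 degrees, less where a joint would pass 70% of its speed; a pose out of reach is approached as far as the arm can. A call with a number of a shift or a turn outside -1 to 1 is refused whole. A call with a gripper value outside its range is refused whole. "claw" is the closure, from 0 (fully open) to 1 (shut), set as the call begins (left out, the last holds). The fingers move at their own pace and stop on an object; "force" is the grip in N (left out, the last holds). Time passes only in rows, so rows that do not move let the fingers close. It gives the time, the measured TCP pose, the force, the opening and the grip force at its end, in the units of the state.
- env.observe(): the state, without advancing time (a new reading comes with each control period).
- viewer.get_image(name): name is "scene" or "top"; returns a dict with "frame" (480x640x3 uint8, red, green, blue), "depth" (480x640 float32, m along the optical axis (not along the pixel's ray), 0 where there is no reading), "fx", "fy", "cx", "cy" (pixels), "eye" and "attitude" of the camera in the world. Camera axes: x right, y up, looking along -z (the intrinsics and any distortion apply to the point x, -y, -z); pixel columns grow to the right and rows downward; lengths in m; the calibration is good to about 2 mm. A picture is of the moment at which its call begins.
- env.close_job(): hands the job in; it is judged then, once.
The state is a dict: "time_s": time; "q": joint angles; "qvel": joint speeds; "joint_efforts": joint torques, N m; "position": TCP position; "tool_rot": TCP orientation; "ft_force": force on the tool from outside, world axes, zero at the start; "wrist_torque": the same for the moment, N m; "grip_width": finger opening in m; "gripper_force": force on a finger pad.
Only numpy, scipy, OpenCV 4.12 (cv2) and the standard library are available. Lean on these libraries where they do the work, as an engineer would, in place of code of your own. Each camera call takes 0.05 s, during which the arm holds its last target. There are 200 camera calls.

## Working session

There is one attempt and no reset: what is moved stays moved. The work goes in short steps, Python scripts to look and compute and a tool call to move; the robot and the scene stay as the last step left them, time stands still between calls to the robot, and variables do not carry over. Pictures are saved under pics/ and viewed, at most 10 in all, crops included, and the job is handed in when it is done.

Besides the shell and the picture viewer there is one more tool, called as name(argument=value, ...), one argument or row to a line, values as JSON. move_arm: Moves the arm, as the interface text tells. Scaled input: -1 to 1 covers 50 mm each way for a shift and 8 degrees each way for a turn. Its arguments: {"type":"object","properties":{"motion":{"type":"array","items":{"type":"array"}},"claw":{"type":"number"},"force":{"type":"number"}},"required":["motion"]}

```bash
mkdir -p pics; cat > h.py <<'E'
import numpy as np, cv2
from rig import env, viewer
def grab(n,f=None):
    d=viewer.get_image(n)
    if f: cv2.imwrite(f,cv2.cvtColor(d["frame"],cv2.COLOR_RGB2BGR))
    return d
def cloud(d):
    z=d["depth"]; v,u=np.mgrid[0:480,0:640]
    p=np.stack([(u-d["cx"])/d["fx"]*z,-(v-d["cy"])/d["fy"]*z,-z],-1)
    return p@np.array(d["attitude"]).T+np.array(d["eye"])
E
python3 - <<'E'
from h import *
d=grab("top","pics/top.png"); e=grab("scene","pics/scene.png")
for k in (d,e): print({a:b for a,b in k.items() if a not in("frame","depth")})
np.savez("t.npz",c=cloud(d),f=d["frame"]);np.savez("s.npz",c=cloud(e),f=e["frame"])
print(env.observe())
E
```

```text
{'fx': 477.60190951739247, 'fy': 477.60190951739247, 'cx': 324.64747922142686, 'cy': 242.46506750550634, 'eye': array([0.55900127, 0.13636795, 0.92914542]), 'attitude': array([[ 0.00187821,  0.99937443, -0.03531611],
       [-0.99944854,  0.00304682,  0.03306557],
       [ 0.03315249,  0.03523453,  0.99882903]])}
{'fx': 556.88656483624, 'fy': 556.88656483624, 'cx': 312.4705370995088, 'cy': 238.5294410607522, 'eye': array([1.13021291, 0.36210983, 0.71064344]), 'attitude': array([[-0.40907013, -0.66914732,  0.62040592],
       [ 0.91227379, -0.2846634 ,  0.29448817],
       [-0.02044911,  0.68644637,  0.72689285]])}
{'time_s': 0.1, 'q': array([ 5.44154403e+01,  2.18376273e+01,  7.43814706e+01, -2.00693199e-03,
        8.38581051e+01, -1.23375438e+01]), 'qvel': array([-0.00280321, -0.06929026, -0.12105563,  0.07969771,  0.08132201,
       -0.02900092]), 'joint_efforts': array([ 3.45046326e-03, -4.49218726e+01, -2.31657797e+01, -1.49793600e-04,
        3.67549947e-03,  2.32748715e-05]), 'position': array([0.21695614, 0.50512273, 0.24776261]), 'tool_rot': array([[-9.18813161e-01,  3.94692038e-01, -7.55760334e-04],
       [ 3.94692680e-01,  9.18812518e-01, -1.11608537e-03],
       [ 2.53892048e-04, -1.32376700e-03, -9.99999092e-01]]), 'ft_force': array([ 0.28810892, -0.59419045,  0.27778743]), 'wrist_torque': array([-0.01510013,  0.02857584, -0.03138442]), 'gripper_force': 0.0, 'grip_width': 0.08530651267594688}
```

View pics/top.png

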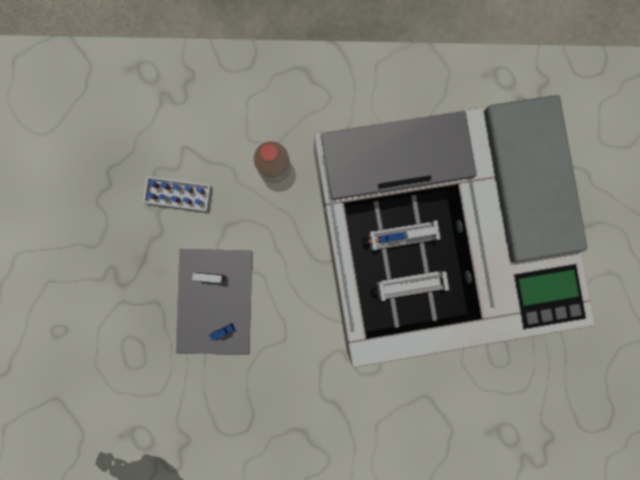

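View pics/scene.png

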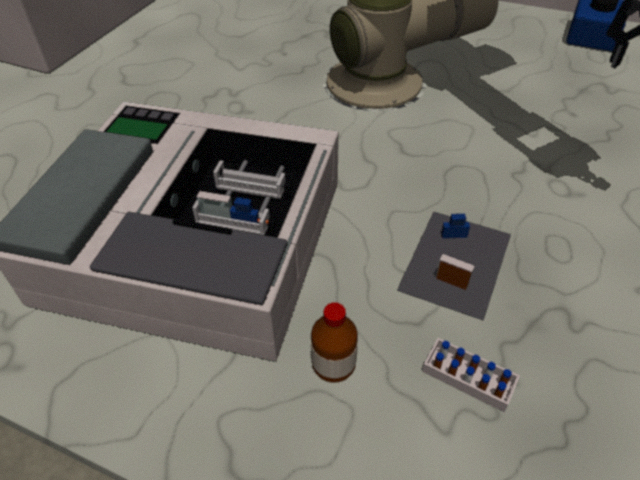

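The top view shows the empty holder as the front one, at about (412,286), with its clamp knob at left (375,292). The amber cell, with its white top, is at (208,279). The loose spacer is at (222,332), nearest the robot. Next I'll take measurements.

```bash
python3 - <<'E'
from h import *
t=np.load("t.npz");c=t["c"];f=t["f"]
a=f[270:310,360:460];b=f[262:350,180:260]
A=cv2.resize(a,None,fx=7.5,fy=7.5,interpolation=cv2.INTER_CUBIC)
cv2.imwrite("pics/hold.png",cv2.cvtColor(A,cv2.COLOR_RGB2BGR))
B=cv2.resize(b,None,fx=6.5,fy=6.5,interpolation=cv2.INTER_CUBIC)
cv2.imwrite("pics/mat.png",cv2.cvtColor(B,cv2.COLOR_RGB2BGR))
np.set_printoptions(precision=4,suppress=True,linewidth=200)
def rect(m,n):
    p=c[m]; (x,y),(w,h),an=cv2.minAreaRect((p[:,:2]*1000).astype(np.float32))
    print(n,len(p),"mean",p.mean(0),"rect",x,y,w,h,an,"zmed",np.median(p[:,2]))
def box(u0,v0,u1,v1):
    m=np.zeros(c.shape[:2],bool);m[v0:v1,u0:u1]=1;return m
z=c[...,2]
rect(box(183,265,235,295)&(z>.03),"cell top")
rect(box(200,315,245,345)&(z>.04),"tab")
rect(box(200,315,245,345)&(z>.02),"spacer")
rect(box(365,262,460,305)&(z>.078),"holder>78")
rect(box(365,262,460,305)&(z>.095)&(z<.12),"plates")
print((z[270:302:2,366:456:3]*1000).astype(int))
# mat rect by colour
rect(box(170,240,260,360)&(f.max(-1)<125),"mat")
# compartment black
m=box(340,185,490,340)&(z<.07);rect(m,"comp")
E
```

```text
cell top 234 mean [0.5271 0.3149 0.0794] rect 535.1727905273438 242.1558837890625 22.084884643554688 215.7494354248047 6.849257946014404 zmed 0.05064981188984946
tab 109 mean [0.4302 0.2922 0.0904] rect 484.7577209472656 220.46290588378906 15.762382507324219 223.8031005859375 37.41114807128906 zmed 0.05041267167909236
spacer 188 mean [0.429  0.2931 0.0648] rect 480.7119445800781 224.11959838867188 19.66974449157715 234.3744659423828 36.94108581542969 zmed 0.04812811608257117
holder>78 707 mean [ 0.5137 -0.0362  0.1186] rect 518.7194213867188 17.41350555419922 244.2447509765625 58.6146240234375 84.78702545166016 zmed 0.09000726986833762
plates 163 mean [ 0.5142 -0.0495  0.1016] rect 511.8648681640625 -38.39166259765625 31.943931579589844 130.63827514648438 9.301105499267578 zmed 0.10061052461153186
[[ 55  57  54  56  55  56  55  66  54  54  56  56  55  54  55  55  56  57  56  56  70  56  54  55  55  58  55  55  56  57]
 [ 52  55  53  53  56  57  56  69  56  56  53  54  56  57  55  53  57  56  55  54  67  54  55  76  79  97 104  58  54  54]
 [ 55  56  57  54  56  57  56  71  57  56  57
[... 1299 characters left out ...]
 55  56]
 [ 55  56  89  55  50  98 101  89  92  91  73  54  57  56  56  54  56  58  55  55  56  67  64  56  55  58  55  58  55  53]
 [ 51  59  54  55  59  96  99  58  66  67  54  57  58  54  54  55  56  56  57  57  54  67  65  56  54  58  55  55  58  56]
 [ 55  56  53  57  56  56  99  54  67  64  55  55  55  55  55  57  57  57  52  55  57  65  68  54  54  58  54  58  53  56]]
mat 7562 mean [0.4771 0.3167 0.0075] rect 476.30078125 264.35015869140625 250.78721618652344 201.76405334472656 88.2477798461914 zmed 0.0027176794438406593
comp 10898 mean [ 0.5563 -0.0419  0.0568] rect 545.6910400390625 -21.109954833984375 249.2234344482422 236.65646362304688 9.453871726989746 zmed 0.056298246030824284
```

View pics/hold.png

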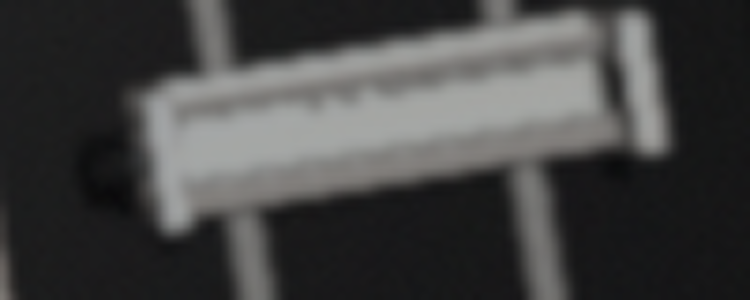

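View pics/mat.png

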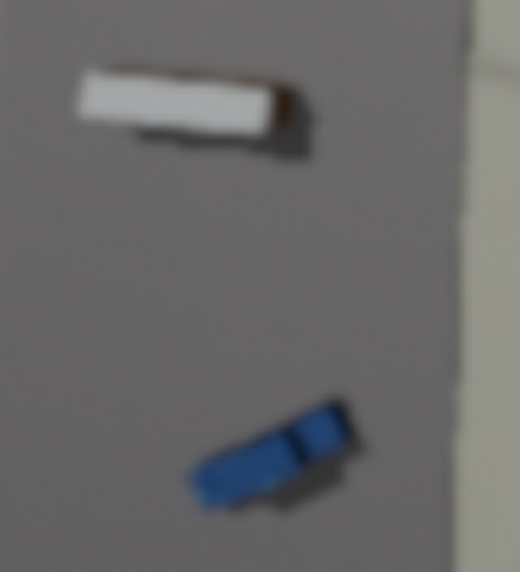

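The holder crop shows the clamp plate's top from (150,90) to (175,235) and the window plate's from (635,15) to (655,155). The mat crop shows the cell-top corners at (88,70), (275,88), (265,135) and (78,120), and the spacer as one blue block from (195,490) to (345,420).

```bash
cat > m.py <<'E'
from h import *
np.set_printoptions(precision=4,suppress=True,linewidth=200)
def rect(c,m,n):
    p=c[m&(c[...,2]<.2)]; (x,y),(w,h),an=cv2.minAreaRect((p[:,:2]*1000).astype(np.float32))
    q=p[:,:2]-p[:,:2].mean(0); u,s,v=np.linalg.svd(q,full_matrices=False)
    print(n,len(p),"mean",p.mean(0),"rect %.1f %.1f  %.1f x %.1f  %.1f"%(x,y,w,h,an),"pca ang %.2f"%np.degrees(np.arctan2(v[0,1],v[0,0])),"zmed %.4f"%np.median(p[:,2]))
def box(u0,v0,u1,v1):
    m=np.zeros((480,640),bool);m[v0:v1,u0:u1]=1;return m
def ray(d,uv,z):
    uv=np.atleast_2d(uv);r=np.c_[(uv[:,0]-d["cx"])/d["fx"],-(uv[:,1]-d["cy"])/d["fy"],-np.ones(len(uv))]@np.array(d["attitude"]).T
    return d["eye"]+r*((z-d["eye"][2])/r[:,2])[:,None]
E
python3 - <<'E'
from m import *
t=np.load("t.npz");c=t["c"];f=t["f"].astype(int);z=c[...,2]
d=grab("top")
rect(c,box(183,265,235,295)&(z>.04)&(f.min(-1)>100),"celltop")
rect(c,box(183,265,235,295)&(z>.045),"cell")
rect(c,box(200,315,245,345)&(z>.042),"tab")
rect(c,box(200,315,245,345)&(z>.015),"spacer")
H=box(365,262,460,305)
rect(c,H&(z>.08),"all");
rect(c,box(377,262,392,305)&(z>.0955),"clamp")
rect(c,box(436,262,460,305)&(z>.0985),"window")
rect(c,box(385,262,438,305)&(z>.08)&(z<.095),"rails")
P=lambda uv,o,s:np.array(uv)/s+np.array(o)-.5+.5/s
print("cell corners",ray(d,P([(88,70),(275,88),(265,135),(78,120)],(180,262),6.5),.051))
print("clamp top",ray(d,P([(147,95),(175,92),(160,235),(190,230)],(360,270),7.5),.100))
print("window top",ray(d,P([(618,15),(648,12),(640,155),(670,152)],(360,270),7.5),.106))
m=box(340,185,490,340)&(z<.063);rect(c,m,"comp")
m=box(310,180,600,370)&(z>.12)&(z<.14)
r=cv2.fitLine(np.float32([c[v,m[v]].tolist() and c[v,np.where(m[v])[0][0]][:2] for v in range(215,350,3)]),cv2.DIST_HUBER,0,.01,.01).ravel()
print("left edge",r,np.degrees(np.arctan2(r[1],r[0])))
E
```

```text
celltop 205 mean [0.5259 0.3228 0.0506] rect 525.7 323.1  52.4 x 12.5  84.5 pca ang -95.29 zmed 0.0508
cell 204 mean [0.5258 0.3226 0.0507] rect 525.7 323.0  52.6 x 12.5  84.5 pca ang -95.69 zmed 0.0508
tab 102 mean [0.424  0.2999 0.0502] rect 423.9 300.0  12.2 x 24.5  26.6 pca ang 115.23 zmed 0.0504
spacer 187 mean [0.4256 0.297  0.0407] rect 423.8 300.2  12.4 x 44.2  25.5 pca ang -65.09 zmed 0.0470
all 663 mean [ 0.5121 -0.0419  0.0918] rect 511.8 -37.8  31.9 x 131.8  9.3 pca ang 99.30 zmed 0.0900
clamp 68 mean [0.5041 0.0096 0.0994] rect 503.9 9.3  31.8 x 6.0  10.0 pca ang -170.81 zmed 0.0995
window 77 mean [ 0.5226 -0.0993  0.1048] rect 522.8 -99.7  30.3 x 6.2  9.4 pca ang -170.17 zmed 0.1053
rails 364 mean [ 0.512  -0.0444  0.0883] rect 512.9 -44.5  27.2 x 98.6  9.7 pca ang 100.81 zmed 0.0885
cell corners [[0.5349 0.3467 0.051 ]
 [0.5299 0.2947 0.051 ]
 [0.5168 0.2973 0.051 ]
 [0.5209 0.3493 0.051 ]]
clamp top [[0.5194 0.0139 0.1   ]
 [0.5201 0.0074 0.1   ]
 [0.487  0.0109 0.1   ]
 [0.4882 0.004  0.1   ]]
window top [[ 0.5382 -0.0947  0.106 ]
 [ 0.5389 -0.1018  0.106 ]
 [ 0.5059 -0.0997  0.106 ]
 [ 0.5066 -0.1067  0.106 ]]
comp 9863 mean [ 0.5562 -0.0409  0.0557] rect 545.7 -21.1  249.2 x 236.6  9.4 pca ang -177.17 zmed 0.0561
left edge [0.9864 0.1644 0.5077 0.0848] 9.463262
```

move_arm(
  motion=[
    [[-0.593,-0.076,0],[0,0,0]],
    [[-0.593,-0.076,0],[0,0,0]],
    [[-0.593,-0.076,0],[0,0,0]],
    [[-0.593,-0.076,0],[0,0,0]],
    [[-0.593,-0.076,0],[0,0,0]],
    [[-0.593,-0.076,0],[0,0,0]],
    [[-0.593,-0.076,0],[0,0,0]],
    [[-0.593,-0.076,0],[0,0,0]],
    [[-0.593,-0.076,0],[0,0,0]],
    [[-0.593,-0.076,0],[0,0,0]],
    [[-0.593,-0.076,0],[0,0,0]],
    [[-0.593,-0.076,0],[0,0,0]],
    [[0,0,0],[0,0,0.9]],
    [[0,0,0],[0,0,0.9]],
    [[0,0,0],[0,0,0.9]],
    [[0,0,0],[0,0,0.9]],
    [[0,0,0],[0,0,0.9]],
    [[0,0,0],[0,0,0.9]],
    [[0,0,0],[0,0,0.9]],
    [[0,0,0],[0,0,0.9]],
  ],
  claw=0.4,
  force=30,
)

```text
time_s: 2.15
position: [0.5259, 0.3229, 0.248]
tool_rot: [[-0.154, 0.988, -0.001], [0.988, 0.154, -0.0], [-0.0, -0.001, -1.0]]
ft_force: [-0.0, 0.7, 0.3]
grip_width: 0.0511
gripper_force: 0.0
```

move_arm(
  motion=[
    [[0,0,0.3],[0,0,0.9]],
    [[0,0,0.3],[0,0,0.9]],
    [[0,0,0.3],[0,0,0]],
    [[0,0,0],[0,0,0]],
    [[0,0,0],[0,0,0]],
    [[0,0,0],[0,0,0]],
  ],
)

```text
time_s: 2.75
position: [0.5263, 0.3231, 0.2043]
tool_rot: [[0.091, 0.996, 0.001], [0.996, -0.091, 0.0], [0.001, 0.001, -1.0]]
ft_force: [0.5, -0.6, -0.6]
grip_width: 0.0512
gripper_force: 0.0
```

move_arm(
  motion=[
    [[0,0,0.4],[0,0,0]],
    [[0,0,0.4],[0,0,0]],
    [[0,0,0.4],[0,0,0]],
    [[0,0,0.4],[0,0,0]],
    [[0,0,0.4],[0,0,0]],
    [[0,0,0.4],[0,0,0]],
    [[0,0,0.3],[0,0,0]],
    [[0,0,0.3],[0,0,0]],
    [[0,0,0.25],[0,0,0]],
    [[0,0,0],[0,0,0]],
    [[0,0,0],[0,0,0]],
    [[0,0,0],[0,0,0]],
  ],
)

```text
time_s: 3.95
position: [0.5265, 0.3232, 0.0418]
tool_rot: [[0.091, 0.996, 0.002], [0.996, -0.091, 0.001], [0.001, 0.002, -1.0]]
ft_force: [0.7, 0.2, -0.4]
grip_width: 0.051
gripper_force: 0.0
```

```bash
python3 - <<'E'
from m import *
d=grab("scene")
f=d["frame"][200:320,380:540]
cv2.imwrite("pics/g1.png",cv2.cvtColor(cv2.resize(f,None,fx=5,fy=5,interpolation=2),cv2.COLOR_RGB2BGR))
print(env.observe()["position"])
E
```

```text
[0.5264 0.3231 0.0417]
```

View pics/g1.png

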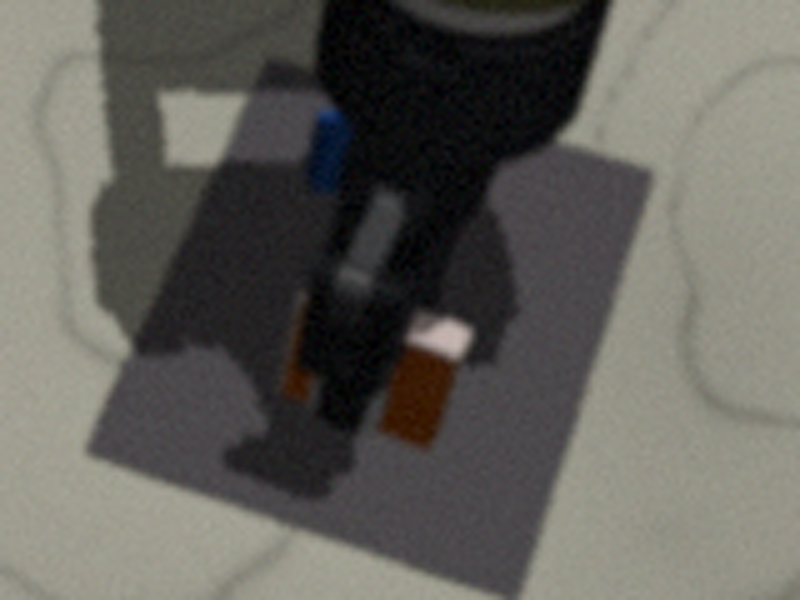

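The far finger stands in front of the amber cell, with cell showing on both sides at (300,350) and (420,390), so the grasp is centred. I'll close now.

move_arm(
  motion=[
    [[0,0,0.03],[0,0,0]],
    [[0,0,0],[0,0,0]],
    [[0,0,0],[0,0,0]],
    [[0,0,0],[0,0,0]],
    [[0,0,0],[0,0,0]],
    [[0,0,0],[0,0,0]],
    [[0,0,0],[0,0,0]],
    [[0,0,0],[0,0,0]],
    [[0,0,0],[0,0,0]],
    [[0,0,0],[0,0,0]],
  ],
  claw=1,
  force=30,
)

```text
time_s: 5.0
position: [0.5261, 0.323, 0.0395]
tool_rot: [[0.092, 0.996, 0.0], [0.996, -0.092, 0.0], [0.0, 0.0, -1.0]]
ft_force: [0.1, 0.5, 3.8]
grip_width: 0.012
gripper_force: 32.8
```

move_arm(
  motion=[
    [[0,0,-0.1],[0,0,0]],
    [[0,0,-0.3],[0,0,0]],
    [[0,0,-0.5],[0,0,0]],
    [[0,0,-0.5],[0,0,0]],
    [[0,0,-0.5],[0,0,0]],
    [[0,0,-0.5],[0,0,0]],
    [[0,0,-0.5],[0,0,0]],
    [[0,0,-0.5],[0,0,0]],
    [[0,0,-0.3],[0,0,0]],
    [[0,0,0],[0,0,0]],
    [[0,0,0],[0,0,0]],
    [[0,0,0],[0,0,0]],
  ],
)

```text
time_s: 6.2
position: [0.5256, 0.3228, 0.2229]
tool_rot: [[0.092, 0.996, -0.002], [0.996, -0.092, -0.001], [-0.001, -0.002, -1.0]]
ft_force: [0.6, 0.2, -0.4]
grip_width: 0.0123
gripper_force: 32.4
```

move_arm(
  motion=[
    [[-0.599,0.042,0],[0,0,0]],
    [[-0.599,0.042,0],[0,0,0]],
    [[-0.599,0.042,0],[0,0,0]],
    [[-0.599,0.042,0],[0,0,0]],
    [[-0.599,0.042,0],[0,0,0]],
    [[-0.599,0.042,0],[0,0,0]],
    [[-0.599,0.042,0],[0,0,0]],
    [[-0.599,0.042,0],[0,0,0]],
    [[-0.599,0.042,0],[0,0,0]],
    [[-0.599,0.042,0],[0,0,0]],
    [[-0.599,0.042,0],[0,0,0]],
    [[-0.599,0.042,0],[0,0,0]],
    [[-0.599,0.042,0],[0,0,0]],
    [[0,0,0],[0,0,-0.613]],
    [[0,0,0],[0,0,-0.613]],
    [[0,0,0],[0,0,-0.613]],
    [[0,0,0],[0,0,0]],
    [[0,0,0],[0,0,0]],
    [[0,0,0],[0,0,0]],
  ],
)

```text
time_s: 8.1
position: [0.5175, -0.0672, 0.224]
tool_rot: [[-0.163, 0.987, -0.001], [0.987, 0.163, 0.0], [0.0, -0.001, -1.0]]
ft_force: [1.2, 0.6, 0.3]
grip_width: 0.0119
gripper_force: 32.4
```

```bash
python3 - <<'E'
from m import *
s=np.load("s.npz")["c"]
# scene-camera cross-check of the holder, earlier picture
z=s[...,2]
psi=np.radians(9.45);X=np.array([np.cos(psi),np.sin(psi)]);Y=np.array([-X[1],X[0]])
W=np.array([.5218,-.0968])
xy=s[...,:2]-W; lx=xy@X*1000; ly=xy@Y*1000
def st(n,m):
    print(n,m.sum(),"x %.1f..%.1f y %.1f..%.1f"%(*np.percentile(lx[m],[1,99]),*np.percentile(ly[m],[1,99])))
st("window top",(z>.1045)&(z<.108)&(abs(lx)<22)&(abs(ly)<12))
st("clamp top",(z>.0985)&(z<.102)&(abs(lx)<22)&(abs(ly-108)<12))
for y in (20,50,80):
    m=(abs(ly-y)<10)&(abs(lx)<25)&(z>.079)&(z<.095); st("rail",m)
    print("hi",np.sort(lx[m&(z>.089)]).round(1)[::3])
# scene-camera check of cell on mat
c=(z>.049)&(z<.054)&(abs(s[...,0]-.526)<.03)&(abs(s[...,1]-.323)<.04); rect(s,c,"cell scene")
c=(z>.049)&(z<.054)&(abs(s[...,0]-.424)<.03)&(abs(s[...,1]-.300)<.04); rect(s,c,"tab scene")
d=grab("scene")
f=d["frame"][90:270,140:380]
cv2.imwrite("pics/g2.png",cv2.cvtColor(cv2.resize(f,None,fx=3.33,fy=3.33,interpolation=2),cv2.COLOR_RGB2BGR))
np.savez("s2.npz",c=cloud(d),f=d["frame"])
E
```

```text
window top 43 x -13.9..15.0 y -7.8..-0.7
clamp top 41 x -15.7..16.1 y 103.1..109.7
rail 135 x -12.4..14.2 y 10.3..29.7
hi [-12.9 -11.8 -11.3 -11.1 -10.9 -10.4  -9.8  -9.3  -8.5  -7.1  10.3  11.9  12.6  13.4  13.8  13.9]
rail 147 x -12.8..14.7 y 40.5..59.4
hi [-13.1 -12.2 -11.3 -11.  -10.7 -10.3  -9.7  -9.1  -7.8  11.9  12.3  12.5  13.1  14.1  14.4]
rail 146 x -13.2..14.9 y 70.1..89.4
hi [-14.3 -12.9 -12.1 -11.6 -10.8 -10.6  -9.7  -9.1  -7.3  11.6  12.8  13.   13.8  15. ]
cell scene 232 mean [0.5268 0.3222 0.0513] rect 526.5 321.9  51.7 x 14.1  84.2 pca ang 84.38 zmed 0.0513
tab scene 84 mean [0.4246 0.2993 0.0513] rect 424.2 299.1  14.8 x 23.4  37.5 pca ang 120.08 zmed 0.0514
```

View pics/g2.png

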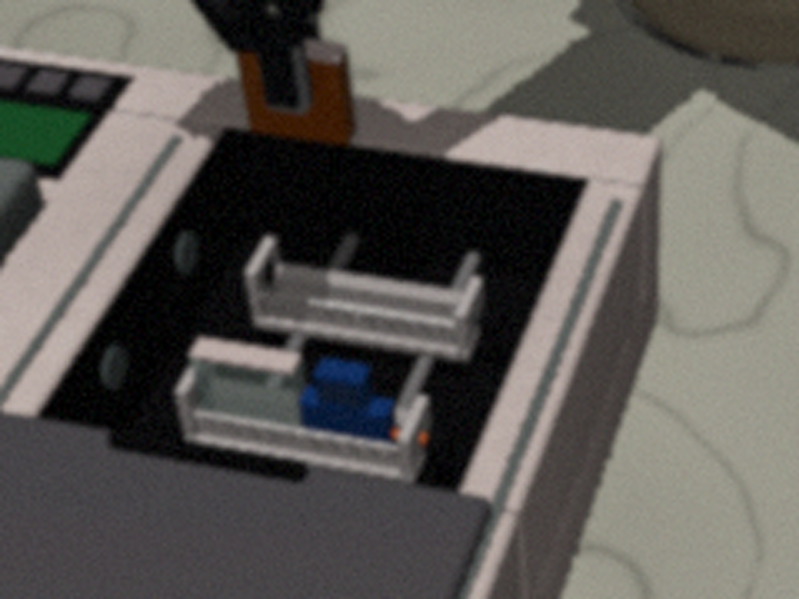

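The picture shows the cell hanging upright in the gripper at (300,95), in line above the empty holder at (365,290). I'll check the held cell's offset in the scene camera against the holder.

```bash
python3 - <<'E'
from m import *
a=np.load("s2.npz");s=a["c"];f=a["f"].astype(int);z=s[...,2]
psi=np.radians(9.45);X=np.array([np.cos(psi),np.sin(psi)]);Y=np.array([-X[1],X[0]])
xy=s[...,:2]-np.array([.5218,-.0968]); lx=xy@X*1000; ly=xy@Y*1000
m=(z>.17)&(z<.25)&(f[...,0]>f[...,2]*1.6)&(f[...,0]>50)&(abs(lx)<15)&(ly>-20)&(ly<80)
p=cv2.erode(m.astype(np.uint8),np.ones((3,3)))>0
print("amber",m.sum(),p.sum(),"lx face",np.percentile(lx[p],[10,50,90]),"ly",np.percentile(ly[m],[0,1,50,99,100]),"z",np.percentile(z[m],[0,1,99]))
q=p&(ly<54)
A=np.c_[ly[q],z[q]*1000,np.ones(q.sum())];co=np.linalg.lstsq(A,lx[q],rcond=None)[0];print("face slope y,z",co)
for lo in(.19,.2,.21):print([ (round(ly[m&(abs(z-lo)<.003)].min(),1),round(ly[m&(abs(z-lo)<.003)].max(),1))])
E
```

```text
amber 449 282 lx face [4.3286 5.6782 7.0986] ly [ 3.861   5.521  38.7256 55.765  56.3231] z [0.1886 0.1901 0.2336]
face slope y,z [0.0006 0.0184 1.8634]
[(np.float64(5.2), np.float64(54.8))]
[(np.float64(5.3), np.float64(54.9))]
[(np.float64(3.9), np.float64(55.3))]
```

move_arm(
  motion=[
    [[0,0,0.3],[0,0,0]],
    [[0,0,0.3],[0,0,0]],
    [[0,0,0.3],[0,0,0]],
    [[0,0,0.3],[0,0,0]],
    [[0,0,0.2],[0,0,0]],
    [[0,0,0.14],[0,0,0]],
    [[0,0,0],[0,0,0]],
    [[0,0,0],[0,0,0]],
    [[0,0,0],[0,0,0]],
  ],
)

```text
time_s: 9.05
position: [0.5179, -0.0673, 0.1479]
tool_rot: [[-0.164, 0.986, 0.001], [0.986, 0.164, -0.0], [-0.001, 0.001, -1.0]]
ft_force: [-0.2, -0.1, -0.2]
grip_width: 0.012
gripper_force: 32.4
```

```bash
cat > held.py <<'E'
from m import *
psi=np.radians(9.45);X=np.array([np.cos(psi),np.sin(psi)]);Y=np.array([-X[1],X[0]])
W=np.array([.5218,-.0968])
def loc(s): xy=s[...,:2]-W; return xy@X*1000,xy@Y*1000,s[...,2]
p=env.observe(); print("tcp local",[(p["position"][:2]-W)@a*1000 for a in(X,Y)],p["position"][2],p["ft_force"])
E
python3 - <<'E'
from held import *
C=[]
for i in range(4):
    d=grab("scene");C.append(cloud(d))
C=np.array(C);C[C[...,2]>.5]=np.nan
s=np.nanmedian(C,0)
lx,ly,z=loc(s);f=d["frame"].astype(int)
m=(z>.105)&(z<.15)&(f[...,0]>f[...,2]*1.6)&(f[...,0]>50)&(abs(lx)<15)&(ly>-10)&(ly<70)
p=cv2.erode(m.astype(np.uint8),np.ones((3,3)))>0
q=p&(ly<50)&(lx>0)
print("face",q.sum(),np.percentile(lx[q],[10,50,90]),"ly",np.percentile(ly[m],[1,99]),"z",np.percentile(z[m],[1]))
A=np.c_[ly[q]-28,np.ones(q.sum())];print(np.linalg.lstsq(A,lx[q],rcond=None)[0])
# near-rail outer wall (vertical face) and far things
for z0,z1 in((.076,.080),(.080,.085),(.085,.090),(.09,.093)):
    r=(z>z0)&(z<z1)&(abs(ly-60)<35); n=r&(lx>5)&(lx<22); k=r&(lx<-3)&(lx>-20)
    print(z0,"near",n.sum(),np.percentile(lx[n],[2,50,98]) if n.any() else 0,"far",k.sum(),np.percentile(lx[k],[2,50,98]) if k.any() else 0)
m=(z>.095)&(z<.12)&(abs(lx)<25)&(ly>100)&(ly<115);print("clamp",np.percentile(lx[m],[1,99]))
f=d["frame"][120:210,180:310]
cv2.imwrite("pics/g3.png",cv2.cvtColor(cv2.resize(f,None,fx=6,fy=6,interpolation=2),cv2.COLOR_RGB2BGR))
E
```

```text
tcp local [np.float64(0.9570066047973727), np.float64(29.70341031100631)] 0.14793134649630466 [-0.1614 -0.0932 -0.2001]
face 95 [5.2496 6.0789 6.931 ] ly [ 4.7694 53.6795] z [0.1141]
[-0.0012  6.0808]
0.076 near 94 [10.966  12.1221 16.7473] far 80 [-9.3432 -7.7495 -5.1858]
0.08 near 87 [10.2733 11.7272 12.8264] far 77 [-8.9818 -7.877  -6.4695]
0.085 near 69 [10.175  11.6674 12.7168] far 122 [-11.6241  -8.8599  -6.5594]
0.09 near 52 [11.3823 12.7189 13.8059] far 69 [-13.2185 -11.2     -8.4363]
clamp [-15.0951  16.2994]
```

View pics/g3.png

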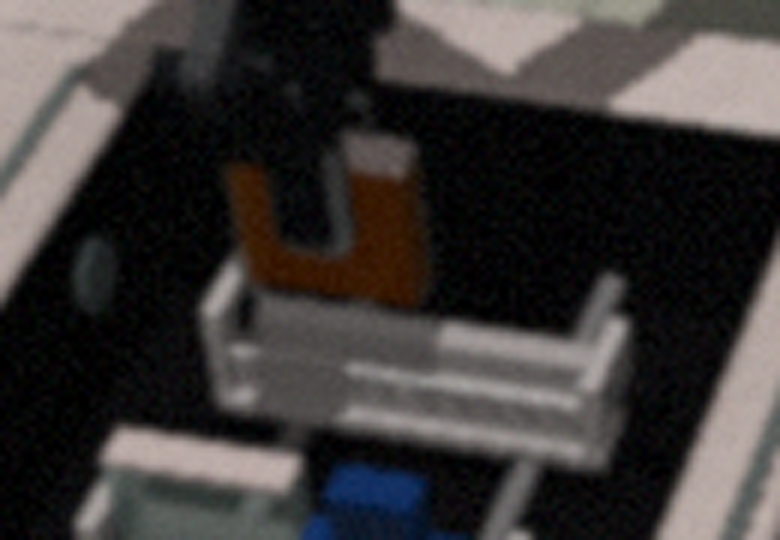

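The cell is centred over the trough. Its foot is at (250–420,290), just above the rails and clear of the window plate at left. I'll lower it in stages while watching the force.

move_arm(
  motion=[
    [[0,0,0.1],[0,0,0]],
    [[0,0,0.1],[0,0,0]],
    [[0,0,0.1],[0,0,0]],
    [[0,0,0.08],[0,0,0]],
    [[0,0,0.08],[0,0,0]],
    [[0,0,0],[0,0,0]],
    [[0,0,0],[0,0,0]],
  ],
)

```text
time_s: 9.95
position: [0.5176, -0.0673, 0.1243]
tool_rot: [[-0.164, 0.986, -0.0], [0.986, 0.164, -0.0], [0.0, -0.0, -1.0]]
ft_force: [0.1, 0.1, -0.8]
grip_width: 0.012
gripper_force: 32.4
```

move_arm(
  motion=[
    [[0,0,0.04],[0,0,0]],
    [[0,0,0.04],[0,0,0]],
    [[0,0,0.04],[0,0,0]],
    [[0,0,0],[0,0,0]],
    [[0,0,0],[0,0,0]],
  ],
)

```text
time_s: 10.45
position: [0.5176, -0.0672, 0.1183]
tool_rot: [[-0.164, 0.986, -0.0], [0.986, 0.164, 0.0], [0.0, -0.0, -1.0]]
ft_force: [0.3, -0.7, 0.5]
grip_width: 0.012
gripper_force: 32.4
```

move_arm(
  motion=[
    [[0,0,0.03],[0,0,0]],
    [[0,0,0.03],[0,0,0]],
    [[0,0,0.03],[0,0,0]],
    [[0,0,0.02],[0,0,0]],
    [[0,0,0],[0,0,0]],
    [[0,0,0],[0,0,0]],
  ],
)

```text
time_s: 11.05
position: [0.5176, -0.0673, 0.1128]
tool_rot: [[-0.164, 0.986, -0.0], [0.986, 0.164, 0.0], [0.0, -0.0, -1.0]]
ft_force: [-0.2, -0.4, -0.9]
grip_width: 0.0118
gripper_force: 32.4
```

move_arm(
  motion=[
    [[0,0,0.015],[0,0,0]],
    [[0,0,0.015],[0,0,0]],
    [[0,0,0],[0,0,0]],
    [[0,0,0],[0,0,0]],
  ],
)

```text
time_s: 11.45
position: [0.5176, -0.0673, 0.1114]
tool_rot: [[-0.164, 0.986, 0.0], [0.986, 0.164, -0.0], [-0.0, 0.0, -1.0]]
ft_force: [0.1, 0.4, 1.4]
grip_width: 0.0121
gripper_force: 32.5
```

move_arm(
  motion=[
    [[-0.02,0,0],[0,0,0]],
    [[-0.02,0,0],[0,0,0]],
    [[-0.02,0,0],[0,0,0]],
    [[0,0,0],[0,0,0]],
    [[0,0,0],[0,0,0]],
  ],
)

```text
time_s: 11.95
position: [0.5182, -0.0703, 0.1114]
tool_rot: [[-0.164, 0.986, 0.0], [0.986, 0.164, -0.0], [-0.0, 0.0, -1.0]]
ft_force: [-0.3, 1.1, 3.3]
grip_width: 0.0119
gripper_force: 32.8
```

move_arm(
  motion=[
    [[-0.01,0,0],[0,0,0]],
    [[-0.01,0,0],[0,0,0]],
    [[0,0,0],[0,0,0]],
    [[0,0,0],[0,0,0]],
  ],
)

```text
time_s: 12.35
position: [0.5183, -0.0711, 0.1114]
tool_rot: [[-0.164, 0.986, 0.0], [0.986, 0.164, 0.0], [0.0, 0.0, -1.0]]
ft_force: [-0.5, 2.5, 4.8]
grip_width: 0.0115
gripper_force: 33.1
```

move_arm(
  motion=[
    [[0,0,0],[0,0,0]],
    [[0,0,0],[0,0,0]],
    [[0,0,0],[0,0,0]],
    [[0,0,0],[0,0,0]],
    [[0,0,0],[0,0,0]],
    [[0,0,0],[0,0,0]],
    [[0,0,-0.05],[0,0,0]],
    [[0,0,-0.2],[0,0,0]],
    [[0,0,-0.4],[0,0,0]],
    [[0,0,-0.6],[0,0,0]],
    [[0,0,-0.6],[0,0,0]],
    [[0,0,-0.4],[0,0,0]],
    [[0,0,0],[0,0,0]],
    [[0,0,0],[0,0,0]],
  ],
  claw=0.5,
)

```text
time_s: 13.75
position: [0.518, -0.0711, 0.224]
tool_rot: [[-0.164, 0.986, 0.0], [0.986, 0.164, -0.0], [-0.0, 0.0, -1.0]]
ft_force: [0.0, -0.0, -0.8]
grip_width: 0.0428
gripper_force: 0.0
```

move_arm(
  motion=[
    [[0.587,-0.049,0],[0,0,0]],
    [[0.587,-0.049,0],[0,0,0]],
    [[0.587,-0.049,0],[0,0,0]],
    [[0.587,-0.049,0],[0,0,0]],
    [[0.587,-0.049,0],[0,0,0]],
    [[0.587,-0.049,0],[0,0,0]],
    [[0.587,-0.049,0],[0,0,0]],
    [[0.587,-0.049,0],[0,0,0]],
    [[0.587,-0.049,0],[0,0,0]],
    [[0.587,-0.049,0],[0,0,0]],
    [[0.587,-0.049,0],[0,0,0]],
    [[0.587,-0.049,0],[0,0,0]],
    [[0.587,-0.049,0],[0,0,0]],
    [[0,0,0],[0,0,-0.68]],
    [[0,0,0],[0,0,-0.68]],
    [[0,0,0],[0,0,-0.68]],
    [[0,0,0],[0,0,0]],
    [[0,0,0],[0,0,0]],
    [[0,0,0],[0,0,0]],
  ],
)

```text
time_s: 15.65
position: [0.424, 0.2998, 0.2234]
tool_rot: [[-0.433, 0.901, -0.001], [0.901, 0.433, -0.0], [0.0, -0.001, -1.0]]
ft_force: [0.6, -0.3, 0.9]
grip_width: 0.0426
gripper_force: 0.0
```

```bash
python3 - <<'E'
from held import *
d=grab("top");s=cloud(d);lx,ly,z=loc(s)
f=d["frame"][262:312,355:465]
cv2.imwrite("pics/h2.png",cv2.cvtColor(cv2.resize(f,None,fx=7,fy=7,interpolation=2),cv2.COLOR_RGB2BGR))
m=(z>.115)&(z<.13)&(abs(lx)<20)&(ly>-10)&(ly<110)
print("cell top",m.sum(),np.percentile(lx[m],[1,50,99]),np.percentile(ly[m],[0,1,50,99,100]),np.median(z[m]))
rect(s,m,"")
E
```

```text
tcp local [np.float64(-31.36682029559179), np.float64(407.29347381704423)] 0.22342905049488584 [ 0.566  -0.2949  0.9047]
cell top 238 [-6.5849 -0.058   5.8858] [ 0.63    1.3018 28.0024 52.7037 52.752 ] 0.12232533438658044
 238 mean [ 0.5171 -0.0696  0.1222] rect 517.1 -70.5  12.5 x 52.1  9.4 pca ang 99.26 zmed 0.1223
```

View pics/h2.png

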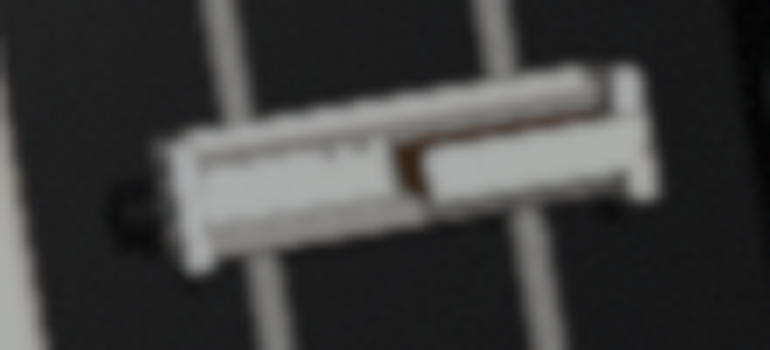

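The cell stands seated in the trough, with its top at (430–640,150) against the window plate, upright and centred. Now I'll descend on the spacer.

move_arm(
  motion=[
    [[0,0,0.4],[0,0,0]],
    [[0,0,0.45],[0,0,0]],
    [[0,0,0.45],[0,0,0]],
    [[0,0,0.45],[0,0,0]],
    [[0,0,0.45],[0,0,0]],
    [[0,0,0.45],[0,0,0]],
    [[0,0,0.4],[0,0,0]],
    [[0,0,0.3],[0,0,0]],
    [[0,0,0.2],[0,0,0]],
    [[0,0,0.12],[0,0,0]],
    [[0,0,0],[0,0,0]],
    [[0,0,0],[0,0,0]],
    [[0,0,0],[0,0,0]],
  ],
)

```text
time_s: 17.0
position: [0.4244, 0.3001, 0.041]
tool_rot: [[-0.435, 0.9, 0.001], [0.9, 0.435, 0.001], [-0.0, 0.001, -1.0]]
ft_force: [0.0, 0.1, 0.4]
grip_width: 0.0427
gripper_force: 0.0
```

move_arm(
  motion=[
    [[0,0,0],[0,0,0]],
    [[0,0,0],[0,0,0]],
    [[0,0,0],[0,0,0]],
    [[0,0,0],[0,0,0]],
    [[0,0,0],[0,0,0]],
    [[0,0,0],[0,0,0]],
    [[0,0,0],[0,0,0]],
    [[0,0,0],[0,0,0]],
  ],
  claw=1,
  force=40,
)

```text
time_s: 17.8
position: [0.4243, 0.3, 0.0407]
tool_rot: [[-0.435, 0.9, 0.001], [0.9, 0.435, 0.0], [-0.0, 0.001, -1.0]]
ft_force: [-0.1, 0.3, 4.9]
grip_width: 0.0114
gripper_force: 39.9
```

move_arm(
  motion=[
    [[0,0,-0.1],[0,0,0]],
    [[0,0,-0.3],[0,0,0]],
    [[0,0,-0.5],[0,0,0]],
    [[0,0,-0.5],[0,0,0]],
    [[0,0,-0.5],[0,0,0]],
    [[0,0,-0.5],[0,0,0]],
    [[0,0,-0.5],[0,0,0]],
    [[0,0,-0.4],[0,0,0]],
    [[0,0,-0.3],[0,0,0]],
    [[0,0,0],[0,0,0]],
    [[0,0,0],[0,0,0]],
  ],
)

```text
time_s: 18.9
position: [0.4238, 0.2998, 0.2197]
tool_rot: [[-0.435, 0.9, -0.001], [0.9, 0.435, -0.0], [0.0, -0.001, -1.0]]
ft_force: [0.1, 0.2, -1.0]
grip_width: 0.0114
gripper_force: 39.1
```

move_arm(
  motion=[
    [[-0.498,-0.096,0],[0,0,0]],
    [[-0.498,-0.096,0],[0,0,0]],
    [[-0.498,-0.096,0],[0,0,0]],
    [[-0.498,-0.096,0],[0,0,0]],
    [[-0.498,-0.096,0],[0,0,0]],
    [[-0.498,-0.096,0],[0,0,0]],
    [[-0.498,-0.096,0],[0,0,0]],
    [[-0.498,-0.096,0],[0,0,0]],
    [[-0.498,-0.096,0],[0,0,0]],
    [[-0.498,-0.096,0],[0,0,0]],
    [[-0.498,-0.096,0],[0,0,0]],
    [[-0.498,-0.096,0],[0,0,0]],
    [[-0.498,-0.096,0],[0,0,0]],
    [[0,0,0],[0,0,0.68]],
    [[0,0,0],[0,0,0.68]],
    [[0,0,0],[0,0,0.68]],
    [[0,0,0],[0,0,0]],
    [[0,0,0],[0,0,0]],
    [[0,0,0],[0,0,0]],
  ],
)

```text
time_s: 20.8
position: [0.5085, -0.0186, 0.2199]
tool_rot: [[-0.166, 0.986, -0.001], [0.986, 0.166, 0.0], [0.0, -0.001, -1.0]]
ft_force: [0.1, 0.2, -0.5]
grip_width: 0.0123
gripper_force: 39.0
```

move_arm(
  motion=[
    [[0,0.012,0.3],[0,0,0]],
    [[0,0,0.3],[0,0,0]],
    [[0,0,0.24],[0,0,0]],
    [[0,0,0.2],[0,0,0]],
    [[0,0,0],[0,0,0]],
    [[0,0,0],[0,0,0]],
  ],
)

```text
time_s: 21.4
position: [0.5095, -0.0186, 0.1686]
tool_rot: [[-0.165, 0.986, 0.0], [0.986, 0.165, -0.0], [-0.0, 0.0, -1.0]]
ft_force: [-0.5, -0.0, -0.6]
grip_width: 0.0118
gripper_force: 39.0
```

```bash
python3 - <<'E'
from held import *
C=[]
for i in range(4): d=grab("scene");C.append(cloud(d))
C=np.array(C);C[C[...,2]>.5]=np.nan
s=np.nanmedian(C,0);lx,ly,z=loc(s);f=d["frame"].astype(int)
b=(f[...,2]>f[...,0]*1.6)&(f[...,2]>40)
m=b&(z>.12)&(z<.19)&(abs(lx)<15)&(ly>40)&(ly<120)
p=cv2.erode(m.astype(np.uint8),np.ones((3,3)))>0
print("spacer",m.sum(),"face lx",np.percentile(lx[p&(ly<95)],[10,50,90]),"ly",np.percentile(ly[m],[1,99]),"z",np.percentile(z[m],[1,99]))
c=(f[...,0]>f[...,2]*1.6)&(f[...,0]>50)&(z>.09)&(z<.125)&(abs(lx)<15)&(ly>-5)&(ly<70)
p=cv2.erode(c.astype(np.uint8),np.ones((3,3)))>0
print("cell",c.sum(),"face lx",np.percentile(lx[p&(ly<48)],[10,50,90]),"ly",np.percentile(ly[c],[1,99]))
g=d["frame"][110:210,180:310]
cv2.imwrite("pics/g4.png",cv2.cvtColor(cv2.resize(g,None,fx=6,fy=6,interpolation=2),cv2.COLOR_RGB2BGR))
E
```

```text
tcp local [np.float64(0.6641447453791509), np.float64(79.14231242197428)] 0.16857536031571277 [-0.4742 -0.0432 -0.5821]
spacer 260 face lx [4.9734 5.8055 6.6099] ly [ 58.4165 100.6163] z [0.1333 0.1792]
cell 359 face lx [4.7316 5.6691 6.4538] ly [ 1.3488 50.0735]
```

View pics/g4.png

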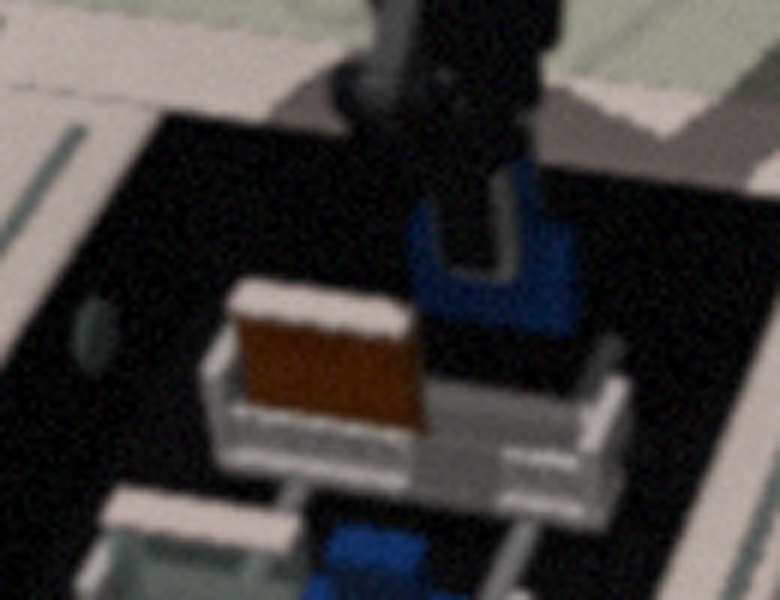

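The spacer hangs upright at (490,270), in line with the gap between the cell (right end 420,370) and the clamp plate (600,420). The gap is about 4–6 mm at each end, so I'll lower it.

move_arm(
  motion=[
    [[0,0,0.15],[0,0,0]],
    [[0,0,0.15],[0,0,0]],
    [[0,0,0.15],[0,0,0]],
    [[0,0,0.1],[0,0,0]],
    [[0,0,0.1],[0,0,0]],
    [[0,0,0.08],[0,0,0]],
    [[0,0,0.08],[0,0,0]],
    [[0,0,0],[0,0,0]],
    [[0,0,0],[0,0,0]],
  ],
)

```text
time_s: 22.5
position: [0.5094, -0.0186, 0.1279]
tool_rot: [[-0.164, 0.986, 0.0], [0.986, 0.164, -0.0], [-0.0, 0.0, -1.0]]
ft_force: [-0.1, -0.2, -0.2]
grip_width: 0.0118
gripper_force: 39.0
```

move_arm(
  motion=[
    [[0,0,0.04],[0,0,0]],
    [[0,0,0.04],[0,0,0]],
    [[0,0,0.04],[0,0,0]],
    [[0,0,0.04],[0,0,0]],
    [[0,0,0.03],[0,0,0]],
    [[0,0,0.03],[0,0,0]],
    [[0,0,0],[0,0,0]],
    [[0,0,0],[0,0,0]],
  ],
)

```text
time_s: 23.3
position: [0.5093, -0.0186, 0.1168]
tool_rot: [[-0.164, 0.986, -0.0], [0.986, 0.164, 0.0], [0.0, -0.0, -1.0]]
ft_force: [0.1, 0.1, -0.4]
grip_width: 0.012
gripper_force: 39.0
```

Expected seat is TCP z ≈ 0.1127, 4 mm further down.

move_arm(
  motion=[
    [[0,0,0.03],[0,0,0]],
    [[0,0,0.025],[0,0,0]],
    [[0,0,0.02],[0,0,0]],
    [[0,0,0],[0,0,0]],
    [[0,0,0],[0,0,0]],
    [[0,0,0],[0,0,0]],
  ],
)

```text
time_s: 23.9
position: [0.5093, -0.0186, 0.1131]
tool_rot: [[-0.164, 0.986, 0.0], [0.986, 0.164, -0.0], [-0.0, 0.0, -1.0]]
ft_force: [-0.1, -0.2, -0.5]
grip_width: 0.0117
gripper_force: 39.0
```

move_arm(
  motion=[
    [[0,0,0.012],[0,0,0]],
    [[0,0,0],[0,0,0]],
    [[0,0,0],[0,0,0]],
    [[0,0,0],[0,0,0]],
  ],
)

```text
time_s: 24.3
position: [0.5094, -0.0186, 0.1127]
tool_rot: [[-0.164, 0.986, 0.0], [0.986, 0.164, -0.0], [-0.0, 0.0, -1.0]]
ft_force: [-1.9, -1.1, 3.9]
grip_width: 0.0116
gripper_force: 39.6
```

move_arm(
  motion=[
    [[-0.02,0,0],[0,0,0]],
    [[-0.02,0,0],[0,0,0]],
    [[-0.02,0,0],[0,0,0]],
    [[-0.01,0,0],[0,0,0]],
    [[0,0,0],[0,0,0]],
    [[0,0,0],[0,0,0]],
  ],
)

```text
time_s: 24.9
position: [0.51, -0.0218, 0.1127]
tool_rot: [[-0.164, 0.986, 0.001], [0.986, 0.164, 0.001], [0.0, 0.001, -1.0]]
ft_force: [-0.5, 2.7, 4.4]
grip_width: 0.0119
gripper_force: 39.8
```

move_arm(
  motion=[
    [[-0.01,0,0],[0,0,0]],
    [[0,0,0],[0,0,0]],
    [[0,0,0],[0,0,0]],
  ],
)

```text
time_s: 25.2
position: [0.5101, -0.0222, 0.1127]
tool_rot: [[-0.164, 0.986, 0.001], [0.986, 0.164, 0.001], [0.0, 0.001, -1.0]]
ft_force: [-0.1, 3.4, 5.0]
grip_width: 0.0122
gripper_force: 39.9
```

move_arm(
  motion=[
    [[-0.01,0,0],[0,0,0]],
    [[0,0,0],[0,0,0]],
    [[0,0,0],[0,0,0]],
  ],
)

```text
time_s: 25.5
position: [0.5102, -0.0227, 0.1127]
tool_rot: [[-0.164, 0.986, 0.001], [0.986, 0.164, 0.001], [0.001, 0.001, -1.0]]
ft_force: [-0.6, 3.0, 5.9]
grip_width: 0.0121
gripper_force: 39.9
```

move_arm(
  motion=[
    [[-0.008,0,-0.004],[0,0,0]],
    [[0,0,0],[0,0,0]],
    [[0,0,0],[0,0,0]],
  ],
)

```text
time_s: 25.8
position: [0.5102, -0.0234, 0.1127]
tool_rot: [[-0.164, 0.986, 0.0], [0.986, 0.164, 0.0], [0.0, 0.0, -1.0]]
ft_force: [0.9, 2.5, 3.9]
grip_width: 0.0117
gripper_force: 39.7
```

move_arm(
  motion=[
    [[-0.008,0,0],[0,0,0]],
    [[0,0,0],[0,0,0]],
    [[0,0,0],[0,0,0]],
  ],
)

```text
time_s: 26.1
position: [0.5102, -0.0238, 0.1127]
tool_rot: [[-0.164, 0.986, 0.0], [0.986, 0.164, 0.0], [0.0, 0.0, -1.0]]
ft_force: [0.2, 2.3, 3.6]
grip_width: 0.0116
gripper_force: 39.7
```

move_arm(
  motion=[
    [[-0.008,0,0],[0,0,0]],
    [[0,0,0],[0,0,0]],
    [[0,0,0],[0,0,0]],
  ],
)

```text
time_s: 26.4
position: [0.5102, -0.0242, 0.1127]
tool_rot: [[-0.164, 0.986, 0.0], [0.986, 0.164, -0.0], [-0.0, 0.0, -1.0]]
ft_force: [0.0, 2.9, 5.2]
grip_width: 0.0116
gripper_force: 39.8
```

move_arm(
  motion=[
    [[-0.01,0,0],[0,0,0]],
    [[0,0,0],[0,0,0]],
    [[0,0,0],[0,0,0]],
  ],
)

```text
time_s: 26.7
position: [0.5102, -0.0244, 0.1127]
tool_rot: [[-0.164, 0.986, -0.0], [0.986, 0.164, 0.001], [0.001, 0.0, -1.0]]
ft_force: [-0.5, 5.4, 6.1]
grip_width: 0.0117
gripper_force: 39.9
```

move_arm(
  motion=[
    [[-0.01,0,0],[0,0,0]],
    [[0,0,0],[0,0,0]],
    [[0,0,0],[0,0,0]],
  ],
)

```text
time_s: 27.0
position: [0.5102, -0.0244, 0.1127]
tool_rot: [[-0.164, 0.986, -0.0], [0.986, 0.164, 0.001], [0.001, 0.0, -1.0]]
ft_force: [-0.2, 7.3, 5.9]
grip_width: 0.0118
gripper_force: 40.0
```

move_arm(
  motion=[
    [[-0.008,0,0],[0,0,0]],
    [[0,0,0],[0,0,0]],
    [[0,0,0],[0,0,0]],
    [[0,0,0],[0,0,0]],
  ],
)

```text
time_s: 27.4
position: [0.5102, -0.0245, 0.1127]
tool_rot: [[-0.164, 0.986, -0.0], [0.986, 0.164, 0.002], [0.002, 0.0, -1.0]]
ft_force: [-0.2, 9.7, 6.6]
grip_width: 0.012
gripper_force: 40.1
```

```bash
python3 - <<'E'
from held import *
C=[]
for i in range(4): d=grab("scene");C.append(cloud(d))
C=np.array(C);C[C[...,2]>.5]=np.nan
s=np.nanmedian(C,0);lx,ly,z=loc(s);f=d["frame"].astype(int)
b=(f[...,2]>f[...,0]*1.6)&(f[...,2]>40)&(z>.075)&(z<.13)&(abs(lx)<15)&(ly>40)&(ly<120)
c=(f[...,0]>f[...,2]*1.6)&(f[...,0]>50)&(z>.085)&(z<.13)&(abs(lx)<15)&(ly>-5)&(ly<70)
w=(z>.09)&(z<.107)&(abs(lx)<17)&(ly>-12)&(ly<6)&(f.min(-1)>90)
for n,m in(("spacer",b),("cell",c),("win",w)): print(n,m.sum(),"ly",np.percentile(ly[m],[1,99]),"z",np.percentile(z[m],[1,99]))
g=d["frame"][110:210,180:310]
cv2.imwrite("pics/g5.png",cv2.cvtColor(cv2.resize(g,None,fx=6,fy=6,interpolation=2),cv2.COLOR_RGB2BGR))
E
```

```text
tcp local [np.float64(0.45721509565232676), np.float64(73.22514827630704)] 0.11273066968559683 [-0.2444  9.7264  6.6371]
spacer 126 ly [53.115 95.189] z [0.0876 0.1204]
cell 369 ly [ 0.9036 48.3473] z [0.0888 0.1196]
win 28 ly [-7.3996  5.8819] z [0.0901 0.1068]
```

View pics/g5.png

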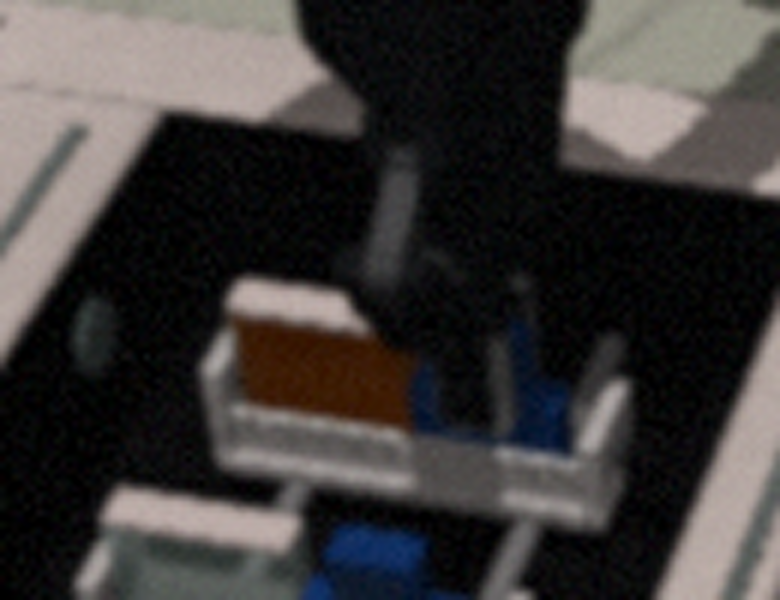

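The spacer at (490,420) touches the cell's right end at (415,380). The cell stands against the window plate at (225,370), and the arm has stalled with a steady push of about 10 N. I'm handing in.

```bash
python3 -c "
from rig import env
print(env.close_job())"
```

```text
the job is handed in; nothing more can be done
None
```

The job is handed in: the amber cell is flush against the window plate with the blue spacer behind it, and the arm is still gripping the spacer and pushing at about 10 N, ready for you to tighten the clamp screw.

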